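# Open the label printer for a new roll

## Robot

A 6-joint arm with a two-finger parallel gripper is mounted at the origin on the work surface. World frame = base frame: x ahead of the robot, y to its left, z up, the work surface at z = 0. Lengths are in m, angles in rad, forces in N, time in s.
With the tool pointing down it reaches from about 0.375 to 0.925 m from the base axis. Payload 5.7 kg.
Tool frame: the origin (TCP) lies at the very end of the fingers, on their centre line; the grasp point (between the pads) lies 19 mm behind it (r.grasp_offset is the distance from the TCP to the grasp point, in m); z points along the fingers, x is the direction in which the jaws open and shut, and the axes are right-handed (so a half turn about z gives the same grasp; the last joint's range is limited). The gripper opens to 85 mm and grips with 20 to 120 N. Pads are 22 mm wide; open, the fingers measure 114 mm over their backs; the gripper's body (76 mm by 85 mm) begins 54 mm behind the grasp point. The pads swing forward as they close: fully open they stand 13 mm farther back than shut.
Start: joints at [-0.115, 0.359, 1.51, -0, 1.272, -0.115], TCP at [0.6, -0, 0.231] pointing down, gripper open.
Joint ranges: [-2.97, 2.97], [-1.01, 2.36], [0.21, 2.38], [-0.96, 4.11], [0.2, 2.71], [-2.98, 2.98]. Speed limits (rad/s): [2.39, 2.39, 3.14, 3.14, 3.14, 3.14].

## Interface

Orientations are given as a unit quaternion [x, y, z, w].
In Python, from plant import status, cams, order, r gives the robot as it stands. The module is installed in compiled form; this text tells all that it offers.
- The arm moves only by the shell command python3 -m crank 'ROWS' [FORCE]. ROWS is JSON, a list of rows, each an object with "grip": the opening, from 0 (shut) to 1 (fully open); "travel": the shift along the tool's x, y, z in m, a list of three; "spin": the turn about the tool's z in rad. In form: [{"grip": grip, "travel": [tx, ty, tz], "spin": spin}, ...]. A call has 1 to 12 rows; each row shifts and turns the commanded pose from where the row before left it, along the tool's axes as they then stand; what a row does not reach is not made up. A row lasts 1/12 s, in which the tool goes at most 41.7 mm and 7.16 degrees, less where a joint would pass 70% of its speed; a pose out of reach is approached as far as the arm can. A call is refused whole if a number of a shift passes 0.0417 or a number of a turn 0.125, either way. A call with a gripper value outside its range is refused whole. The fingers move at their own pace and stop on an object; FORCE is the grip in N (left out, the last holds). Time passes only in rows, so rows that do not move let the fingers close. It gives the time, the measured TCP pose, the force and the opening at its end, in the units of the state.
- status.get_state(): the state, without advancing time (a new reading comes with each control period).
- cams.camera(name): name is "scene" or "side" or "wrist"; returns the picture (420x560x3 uint8, red, green, blue); there is no depth.
- cams.get_calibration(name): a dict with "vertical_fov" (degrees; the focal length in pixels is half the picture's height over the tangent of half this angle, whatever the lens; pixels are square), "cx", "cy" (the principal point, pixels), "k1" (the pictures are not rectified: a ray, as slopes to the right and down, at radius r is drawn at 1 + k1 r^2 times it, then the intrinsics apply), "cam_to_world" (4x4, takes a point from camera to world coordinates). Camera axes: x right, y up, looking along -z (the intrinsics and any distortion apply to the point x, -y, -z); pixel columns grow to the right and rows downward; lengths in m; the calibration is good to about 2 mm. A picture is of the moment at which its call begins: read the wrist's pose just before it. get_calibration takes no time and is no camera call; for the wrist camera it gives the pose at the moment of the call.
- order.close_job(): hands the job in, once; it reports no verdict.
The state is a dict: "clock": time; "qpos": joint angles; "dq": joint speeds; "joint_torque": joint torques, N m; "eef_pos": TCP position; "tcp_rot": TCP orientation; "contact_force": force on the tool from outside, world axes, zero at the start; "torque": the same for the moment, N m; "finger_gap": opening from 0.0 (shut) to 1.0 (fully open).
Only numpy, scipy, OpenCV 4.12 (cv2) and the standard library are available. Lean on these libraries where they do the work, as an engineer would, in place of code of your own. Each camera call takes 0.05 s, during which the arm holds its last target. There are 200 camera calls.

## Task

The label printer on the desk has run out of labels. With the fingertips, press its green release tab so that the lid springs ajar, then gently push the lid up and back until it is fully open and stays open. Nothing is to be picked up: leave the printer and everything else on the desk standing where it is.

Things in the scene. Friction and masses are not known exactly. Their poses are not given: they have to be found in the camera images.
- printer: Light grey desktop label printer standing loose on rubber feet, 2.5 kg in all, 185 deep (x) x 130 wide (y) mm, 128 mm tall when closed. Origin: centre of its underside. Its x axis points from the front (with the tab) to the back (with the lid's hinge), y to the left seen from its front, z up. The rim of the lower case is 80 mm above the desk.
- tab_top (a point): Centre of the top face of the green release tab: a pad 30 mm deep (x) x 54 mm wide (y), in the middle of the printer's front edge, 86 mm in front of the printer's origin and 86 mm above the desk. It is pressed straight down from above. The lid's front wall, 24 mm high, begins 17 mm behind this point.
- printer_tab (a joint): Turn of the release tab, a spring-return rocker: 0 at rest, 0.21 rad fully pressed (the middle of its pad then 7 mm down, on a firm stop). It lets go of the lid at 0.14 rad (4.5 mm down). The force on the pad grows from 1.7 N at rest to 5.2 N fully pressed.
- printer_lid (a joint): Angle of the lid: 0 closed and latched, 1.80 rad fully open against its stop (leaning 13 degrees back past upright). When the tab is pressed a spring plunger lifts the lid at once to about 0.4 rad and holds it there. Beyond that the hinge is stiff: 1 to 2 N at the front edge moves it, below about 0.9 rad it sinks back to 0.4 when let go, from there to about 1.5 rad it stays where it is left, and beyond 1.6 rad it settles back against the stop.
- lid_lip (a point): Middle of the lid's lower front edge (130 mm wide), to get the fingertips under once ajar: then about 55 mm above the tab. Closed, it is 149 mm in front of the hinge line and 5.5 mm above it. Axes turn with the lid: -x from hinge to edge, -z out of its underside. Behind it: an 11 mm deep beam, in the middle a 30 mm wide, 6 mm thick catch bar (16 mm back, 1.5 mm lower), then the hollow lid.
- hinge (a point): Middle of the lid's hinge line, which runs along the printer's y axis, 80 mm behind the printer's origin and 80 mm above the desk; axes as the printer's.
- spare_roll: Bystander: a new white label roll standing on its flat side, 74 mm diameter, 58 mm tall, 0.2 kg. Origin: centre of its underside.
- stamp: Bystander: black and burgundy self-inking stamp, 60 x 44 mm, 80 mm tall. Origin: centre of its underside.
- stapler: Bystander: dark blue stapler, 150 x 36 mm, about 42 mm tall. Origin: centre of its underside; x along its length.
- pen_holder: Bystander: orange-brown wooden pen holder, 80 x 75 mm, 62 mm tall, with pens up to 150 mm. Origin: centre of its underside.
There are look-alikes about, which are no part of the job. Leave any orange or purple look-alike of the printer alone.

How it is judged:
On the way, in this order (a step that is already met when the one before it is completed fails the run):
1. the fingers press the release tab down (value of joint printer_tab above 0.08 rad and contact force between the fingers and printer_tab above 0.5 N).
2. the lid has sprung ajar (value of joint printer_lid between 0.25 and 0.75 rad), for 0.1 s.
3. the lid is pushed fully open (value of joint printer_lid above 1.68 rad), for 0.2 s.
At the end, for the whole second after the job is handed in: The lid stands open at 1.68 rad or more (its stop is at 1.80), still; the tab has sprung back; the printer stands flat within 40 mm of where it was and the four bystanders within 25 mm of where they were (value of joint printer_lid above 1.68 rad and velocity of joint printer_lid between -0.1 and 0.1 rad/s and value of joint printer_tab below 0.05 rad and angle between printer's own z axis and vertical below 0.03 rad and distance of printer from where it was at the start of the episode below 0.04 m and linear speed of printer below 0.02 m/s and distance of each of spare_roll, stamp, stapler, pen_holder from where it was at the start of the episode below 0.025 m); the robot touches nothing.
It fails at once if the printer is lifted, tipped over 9 degrees or shoved more than 40 mm (angle between printer's own z axis and vertical above 0.15 rad or distance of printer from where it was at the start of the episode above 0.04 m).
It fails at once if the lid is gripped or forced: more than 25 N between fingers and lid (contact force between the fingers and printer_lid above 25 N).
It fails at once if a bystander is knocked, moved or lifted by more than 25 mm (distance of any of spare_roll, stamp, stapler, pen_holder from where it was at the start of the episode above 0.025 m).
It also fails if it takes over 46 s, if anything falls off the work surface, if the arm or the gripper's body presses on something with over 40 N, if the wrist force passes 120 N, or if a joint passes its speed limit or range.

## Working session

There is one attempt and no reset: what is moved stays moved. The work goes in short steps, Python scripts to look and compute and a shell command to move; the robot and the scene stay as the last step left them, time stands still between calls to the robot, and variables do not carry over. Pictures are saved under pics/ and viewed, on a budget of 10 in all, crops included, one or two more only if the job needs it, and the job is handed in when it is done.

```bash
mkdir -p pics; cat > h.py <<'E'
import numpy as np, cv2
from plant import status, cams, order, r
def K(c):
    f=210/np.tan(np.radians(c["vertical_fov"])/2)
    return np.array([[f,0,c["cx"]],[0,f,c["cy"]],[0,0,1.]]), np.array([c["k1"],0,0,0,0.])
def snap(n,fn):
    c=cams.get_calibration(n); im=cams.camera(n); cv2.imwrite("pics/"+fn,im[:,:,::-1]); return im,c
def ray(c,uv):
    k,d=K(c); p=cv2.undistortPointsIter(np.array([[uv]],float),k,d,None,None,(3,50,1e-9))[0,0]
    T=np.array(c["cam_to_world"]); return T[:3,3], T[:3,:3]@np.array([p[0],-p[1],-1])
def at_z(c,uv,z):
    o,d=ray(c,uv); return o+d*(z-o[2])/d[2]
def proj(c,P):
    T=np.array(c["cam_to_world"]); q=(np.atleast_2d(P)-T[:3,3])@T[:3,:3]; k,d=K(c)
    return cv2.projectPoints(q*[1,-1,-1],np.zeros(3),np.zeros(3),k,d)[0][:,0]
E
python3 - <<'E'
from h import *
a,c=snap("scene","s1.png");b,c2=snap("side","d1.png")
for q in(c,c2): print(q)
s=status.get_state();print(s)
E
```

```text
{'vertical_fov': 47.169462071857694, 'cx': 282.8193168892391, 'cy': 206.23699986242332, 'k1': -0.0450797902587647, 'cam_to_world': array([[ 0.31581988, -0.80562489,  0.50122483,  1.02752336],
       [ 0.94872861,  0.26083319, -0.1785499 , -0.14701108],
       [ 0.01310817,  0.53191595,  0.84669569,  1.02081592],
       [ 0.        ,  0.        ,  0.        ,  1.        ]])}
{'vertical_fov': 45.839665942152806, 'cx': 273.01550724341735, 'cy': 208.31017962088876, 'k1': -0.10552484578726243, 'cam_to_world': array([[-0.91641261,  0.30151693, -0.26320235,  0.11329418],
       [-0.39999694, -0.71264018,  0.57632146,  0.8714165 ],
       [-0.0137979 ,  0.63342838,  0.77367829,  1.18464406],
       [ 0.        ,  0.        ,  0.        ,  1.        ]])}
{'clock': 0.1, 'qpos': array([-1.15092655e-01,  3.59449909e-01,  1.51132968e+00, -4.74525550e-07,
        1.27250176e+00, -1.15104843e-01]), 'dq': array([ 0.00055113, -0.00219352, -0.00245178, -0.00011978, -0.00058031,
       -0.00214586]), 'joint_torque': array([ 5.04615236e-04, -5.28650415e+01, -2.79350227e+01, -1.37166940e-04,
        4.90131526e-03,  3.56782721e-05]), 'eef_pos': array([5.99384451e-01, 6.77296208e-05, 2.30525476e-01]), 'tcp_rot': array([ 9.99999644e-01,  6.16433114e-06, -8.38789239e-04, -9.67439548e-05]), 'contact_force': array([-0.18385405, -0.13539015, -0.59732808]), 'torque': array([-0.00546202, -0.02982031, -0.01145831]), 'finger_gap': 0.9997847288277799}
```

View pics/s1.png

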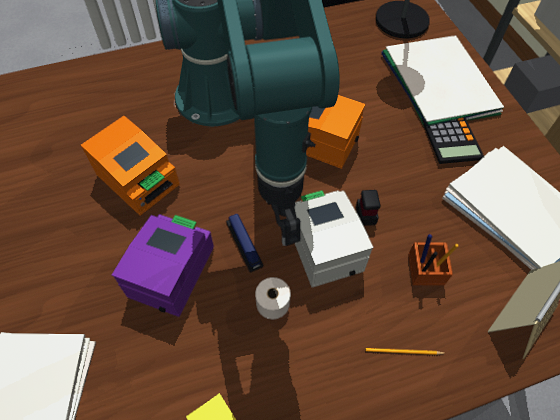

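View pics/d1.png

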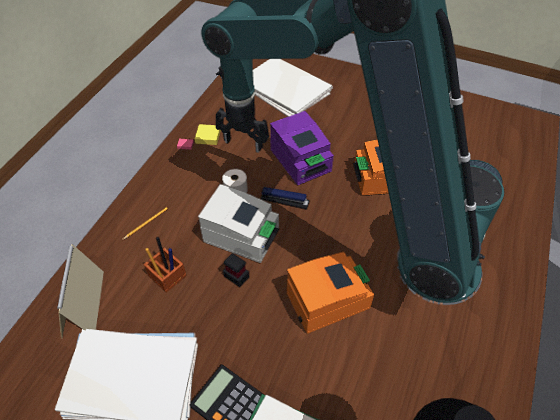

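The grey printer's tab (≈(313,196) in scene, ≈(268,229) in side) faces the robot. The stamp is beside it, the stapler and roll are to its right, and the pen holder lies beyond. I'll zoom in for corners.

```bash
python3 - <<'E'
import cv2,numpy as np
a=cv2.imread("pics/s1.png")[170:300,270:400];b=cv2.imread("pics/d1.png")[160:290,180:310]
cv2.imwrite("pics/z1.png",np.hstack([cv2.resize(i,(400,400),interpolation=cv2.INTER_CUBIC) for i in(a,b)]))
E
python3 - <<'E'
from h import *
# tab centroid by green colour
for n,f,(x0,x1,y0,y1) in (("scene","s1",(290,340,180,210)),("side","d1",(250,285,210,245))):
    im=cv2.imread(f"pics/{f}.png"); h=cv2.cvtColor(im,cv2.COLOR_BGR2HSV)
    m=cv2.inRange(h,(40,100,60),(85,255,255)); q=np.argwhere(m[y0:y1,x0:x1])+[y0,x0]
    c=cams.get_calibration(n); uv=q.mean(0)[::-1]; print(n,len(q),uv,q.min(0),q.max(0),at_z(c,uv,.086))
E
```

```text
scene 123 [312.17886179 195.22764228] [190 301] [200 323] [0.46645922 0.12482562 0.086     ]
side 179 [266.89385475 228.81005587] [221 259] [237 275] [0.47332561 0.12680845 0.086     ]
```

View pics/z1.png

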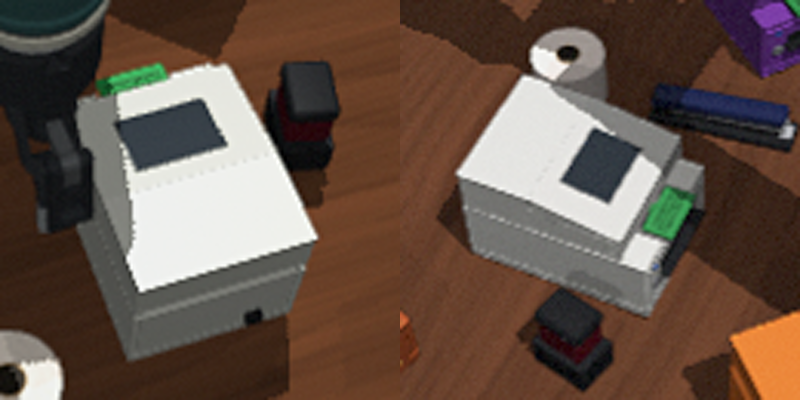

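```bash
python3 - <<'E'
from h import *
from scipy.optimize import least_squares
C={n:cams.get_calibration(n) for n in("scene","side")}
# (cam,uv,local)
L=[("scene",(312.2,286),(92.5,-65,4)),("scene",(366.8,271.4),(92.5,65,4)),("side",(205.3,242.5),(92.5,65,4)),("side",(261.2,262.4),(-92.5,65,4)),
("scene",(315.8,264.6),(92.5,-65,128)),("scene",(372.7,247.4),(92.5,65,128)),("side",(220.6,184.7),(92.5,-65,128)),("side",(198.8,217.5),(92.5,65,128)),
("side",(266.9,228.8),(-86,0,85))]
for n,uv,p in L: print(n,p,at_z(C[n],uv,p[2]/1e3).round(3))
def res(v,full=False):
    c,s=np.cos(v[2]),np.sin(v[2]);o=[]
    for n,uv,p in L:
        p=np.array(p)/1e3;P=[v[0]+c*p[0]-s*p[1],v[1]+s*p[0]+c*p[1],p[2]]
        o.append(proj(C[n],P)[0]-uv)
    return np.array(o).round(1) if full else np.ravel(o)
f=least_squares(res,[.55,.1,.3],loss="soft_l1");v=f.x;print(v,res(v,True).tolist())
c,s=np.cos(v[2]),np.sin(v[2])
for n,p in(("tab",(-.086,0)),("hinge",(.08,0)),("lip",(-.069,0))):print(n,v[0]+c*p[0]-s*p[1],v[1]+s*p[0]+c*p[1])
# bystanders
for n,uv,z in(("scene",(372,193),.08),("side",(235,175),.058),("scene",(242,242),.04)):print(at_z(C[n],uv,z))
E
```

```text
scene (92.5, -65, 4) [0.649 0.063 0.004]
scene (92.5, 65, 4) [0.654 0.196 0.004]
side (92.5, 65, 4) [0.646 0.187 0.004]
side (-92.5, 65, 4) [0.467 0.186 0.004]
scene (92.5, -65, 128) [0.653 0.061 0.128]
scene (92.5, 65, 128) [0.653 0.188 0.128]
side (92.5, -65, 128) [0.646 0.063 0.128]
side (92.5, 65, 128) [0.646 0.193 0.128]
side (-86, 0, 85) [0.474 0.126 0.085]
[0.55840368 0.12536769 0.00641354] [[-0.6, 1.4], [-2.6, -0.8], [-2.1, 0.4], [-0.2, 1.2], [-0.3, -0.8], [0.8, -1.5], [-1.2, -0.9], [-1.2, -1.0], [0.6, -0.2]]
tab 0.4724054498838188 0.12481613230862104
hinge 0.6384020358149971 0.12588077271407022
lip 0.48940510025026474 0.12492516174773331
[0.50043111 0.26341868 0.08      ]
[ 0.65905872 -0.04447553  0.058     ]
[ 0.51012377 -0.06014472  0.04      ]
```

Fit is consistent: printer at (0.558, 0.125), yaw ≈ 0, tab top (0.472, 0.125, 0.086). I'll move above the tab with the fingers shut, then turn the jaws along the printer's y axis.

```bash
python3 -m crank '[{"grip":0,"travel":[-0.0115,-0.0105,0],"spin":0},{"grip":0,"travel":[-0.0115,-0.0105,0],"spin":0},{"grip":0,"travel":[-0.0115,-0.0105,0],"spin":0},{"grip":0,"travel":[-0.0115,-0.0105,0],"spin":0},{"grip":0,"travel":[-0.0115,-0.0105,0],"spin":0},{"grip":0,"travel":[-0.0115,-0.0105,0],"spin":0},{"grip":0,"travel":[-0.0115,-0.0105,0],"spin":0},{"grip":0,"travel":[-0.0115,-0.0105,0],"spin":0},{"grip":0,"travel":[-0.0115,-0.0105,0],"spin":0},{"grip":0,"travel":[-0.0115,-0.0105,0],"spin":0},{"grip":0,"travel":[-0.0115,-0.0105,0],"spin":0},{"grip":0,"travel":[-0.0115,-0.0105,0],"spin":0}]' 20
python3 -m crank '[{"grip":0,"travel":[0,0,0],"spin":-0.121},{"grip":0,"travel":[0,0,0],"spin":-0.121},{"grip":0,"travel":[0,0,0],"spin":-0.121},{"grip":0,"travel":[0,0,0],"spin":-0.121},{"grip":0,"travel":[0,0,0],"spin":-0.121},{"grip":0,"travel":[0,0,0],"spin":-0.121},{"grip":0,"travel":[0,0,0],"spin":-0.121},{"grip":0,"travel":[0,0,0],"spin":-0.121},{"grip":0,"travel":[0,0,0],"spin":-0.121},{"grip":0,"travel":[0,0,0],"spin":-0.121},{"grip":0,"travel":[0,0,0],"spin":-0.121},{"grip":0,"travel":[0,0,0],"spin":-0.121}]'
python3 -m crank '[{"grip":0,"travel":[0,0,0.02],"spin":-0.119},{"grip":0,"travel":[0,0,0.03],"spin":0},{"grip":0,"travel":[0,0,0.03],"spin":0},{"grip":0,"travel":[0,0,0.02],"spin":0},{"grip":0,"travel":[0,0,0],"spin":0}]'
python3 - <<'E'
from h import *
a,_=snap("wrist","w1.png");b,_=snap("side","d2.png")
cv2.imwrite("pics/v2.png",np.hstack([cv2.resize(a,(400,300)),cv2.resize(b[120:300,160:400],(400,300))])[:,:,::-1])
E
```

```text
clock: 1.1
eef_pos: [0.4608, 0.127, 0.2313]
tcp_rot: [1.0, -0.0, -0.0, -0.0]
contact_force: [-0.2, 0.4, 0.1]
finger_gap: 0.0
clock: 2.1
eef_pos: [0.4614, 0.1266, 0.2313]
tcp_rot: [0.746, 0.666, -0.0, -0.0]
contact_force: [0.0, 0.2, 0.1]
finger_gap: 0.001
clock: 2.52
eef_pos: [0.4583, 0.1261, 0.1279]
tcp_rot: [0.707, 0.707, -0.003, -0.002]
contact_force: [0.1, -0.3, -0.8]
finger_gap: 0.004
```

View pics/v2.png

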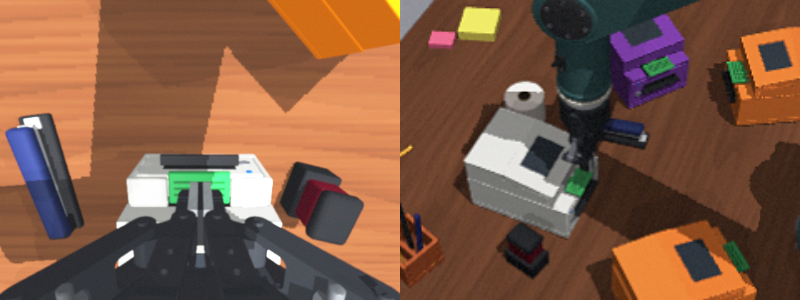

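Fingers are centred over the tab. Descending.

```bash
python3 -m crank '[{"grip":0,"travel":[0,0.004,0.012],"spin":0},{"grip":0,"travel":[0,0,0.012],"spin":0},{"grip":0,"travel":[0,0,0.01],"spin":0},{"grip":0,"travel":[0,0,0],"spin":0}]'
python3 -m crank '[{"grip":0,"travel":[0,0,0.002],"spin":0},{"grip":0,"travel":[0,0,0.002],"spin":0},{"grip":0,"travel":[0,0,0.002],"spin":0},{"grip":0,"travel":[0,0,0.002],"spin":0},{"grip":0,"travel":[0,0,0],"spin":0}]'
python3 -m crank '[{"grip":0,"travel":[0,0,0.0015],"spin":0},{"grip":0,"travel":[0,0,0.0015],"spin":0},{"grip":0,"travel":[0,0,0],"spin":0}]'
python3 - <<'E'
from h import *
a,_=snap("wrist","w3.png");b,_=snap("side","d3.png")
cv2.imwrite("pics/v3.png",np.hstack([cv2.resize(a,(400,300)),cv2.resize(b[120:300,160:400],(400,300))])[:,:,::-1])
E
```

```text
clock: 2.95
eef_pos: [0.4663, 0.1262, 0.0977]
tcp_rot: [0.707, 0.707, 0.0, 0.0]
contact_force: [-0.4, 0.9, -0.3]
finger_gap: -0.0
clock: 3.37
eef_pos: [0.466, 0.126, 0.0894]
tcp_rot: [0.707, 0.707, 0.0, 0.0]
contact_force: [-1.2, 0.1, -0.6]
finger_gap: 0.0
clock: 3.62
eef_pos: [0.466, 0.126, 0.0861]
tcp_rot: [0.707, 0.707, -0.0, -0.0]
contact_force: [0.0, 0.7, -0.2]
finger_gap: -0.003
```

View pics/v3.png

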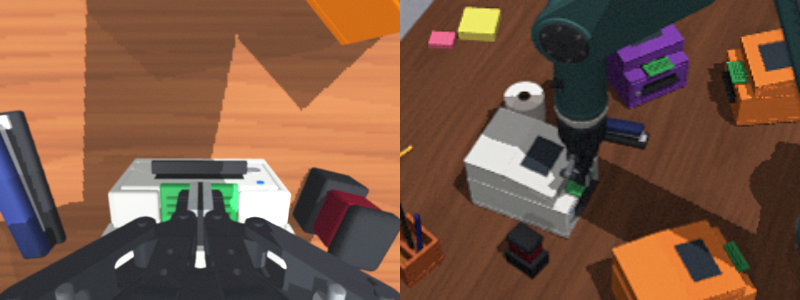

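Just at the tab (z=0.086, no force yet), tips within the pad. Now I press.

```bash
python3 -m crank '[{"grip":0,"travel":[0,0,0.002],"spin":0},{"grip":0,"travel":[0,0,0.002],"spin":0},{"grip":0,"travel":[0,0,0],"spin":0}]'
python3 -m crank '[{"grip":0,"travel":[0,0,0.0015],"spin":0},{"grip":0,"travel":[0,0,0.001],"spin":0},{"grip":0,"travel":[0,0,0],"spin":0}]'
python3 - <<'E'
from h import *
b,_=snap("side","d4.png");a,_=snap("scene","s4.png")
cv2.imwrite("pics/v4.png",np.hstack([cv2.resize(b[150:300,160:360],(400,300)),cv2.resize(a[150:300,250:450],(400,300))])[:,:,::-1])
E
```

```text
clock: 3.97
eef_pos: [0.464, 0.126, 0.0817]
tcp_rot: [0.707, 0.707, -0.001, -0.001]
contact_force: [-4.3, 0.4, 3.4]
finger_gap: 0.006
clock: 4.22
eef_pos: [0.4637, 0.1259, 0.0793]
tcp_rot: [0.707, 0.707, -0.002, -0.001]
contact_force: [-6.3, 0.6, 6.3]
finger_gap: 0.006
```

View pics/v4.png

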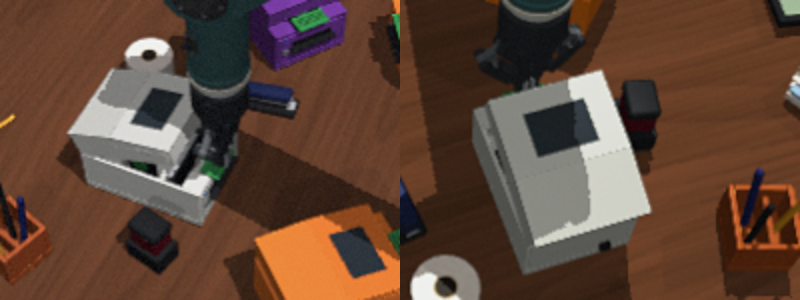

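The lid is ajar but leaning on the gripper (-6 N in x). I'll back off forward and up to free it.

```bash
python3 -m crank '[{"grip":0,"travel":[0,-0.005,-0.003],"spin":0},{"grip":0,"travel":[0,-0.008,-0.005],"spin":0},{"grip":0,"travel":[0,-0.01,-0.01],"spin":0},{"grip":0,"travel":[0,-0.01,-0.01],"spin":0},{"grip":0,"travel":[0,0,-0.005],"spin":0},{"grip":0,"travel":[0,0,0],"spin":0}]'
python3 - <<'E'
from h import *
b,_=snap("side","d5.png");a,_=snap("scene","s5.png")
cv2.imwrite("pics/v5.png",np.hstack([cv2.resize(b[150:300,160:360],(400,300)),cv2.resize(a[150:300,250:450],(400,300))])[:,:,::-1])
E
```

```text
clock: 4.82
eef_pos: [0.4336, 0.1261, 0.114]
tcp_rot: [0.707, 0.707, 0.001, 0.001]
contact_force: [0.4, 0.9, -0.1]
finger_gap: 0.002
```

View pics/v5.png

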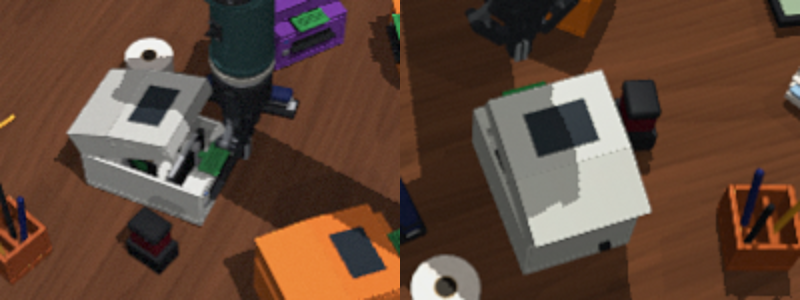

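Lid is free and ajar, with the tips in front of its lip. Approaching with tips ~15 mm below the lip height.

```bash
python3 -m crank '[{"grip":0,"travel":[0,0.008,-0.007],"spin":0},{"grip":0,"travel":[0,0.012,-0.007],"spin":0},{"grip":0,"travel":[0,0.012,0],"spin":0},{"grip":0,"travel":[0,0.01,0],"spin":0},{"grip":0,"travel":[0,0.006,0],"spin":0},{"grip":0,"travel":[0,0,0],"spin":0}]'
python3 -m crank '[{"grip":0,"travel":[0,0.004,0],"spin":0},{"grip":0,"travel":[0,0.004,0],"spin":0},{"grip":0,"travel":[0,0.004,0],"spin":0},{"grip":0,"travel":[0,0,0],"spin":0}]'
```

```text
clock: 5.42
eef_pos: [0.483, 0.1259, 0.1265]
tcp_rot: [0.707, 0.707, 0.0, 0.0]
contact_force: [0.4, -0.3, -0.4]
finger_gap: -0.001
clock: 5.75
eef_pos: [0.4937, 0.126, 0.1268]
tcp_rot: [0.707, 0.707, 0.0, 0.0]
contact_force: [0.4, 0.1, 0.3]
finger_gap: -0.002
```

```bash
python3 -m crank '[{"grip":0,"travel":[0,0.004,-0.002],"spin":0},{"grip":0,"travel":[0,0.004,-0.005],"spin":0},{"grip":0,"travel":[0,0.004,-0.006],"spin":0},{"grip":0,"travel":[0,0,0],"spin":0}]'
python3 -m crank '[{"grip":0,"travel":[0,0.004,-0.006],"spin":0},{"grip":0,"travel":[0,0.004,-0.006],"spin":0},{"grip":0,"travel":[0,0,0],"spin":0}]'
python3 - <<'E'
from h import *
b,_=snap("side","d6.png");a,_=snap("scene","s6.png")
cv2.imwrite("pics/v6.png",np.hstack([cv2.resize(b[150:300,160:360],(400,300)),cv2.resize(a[150:300,250:450],(400,300))])[:,:,::-1])
E
```

```text
clock: 6.08
eef_pos: [0.5019, 0.1259, 0.1401]
tcp_rot: [0.707, 0.707, -0.002, -0.002]
contact_force: [-8.6, 0.7, 5.1]
finger_gap: -0.001
clock: 6.33
eef_pos: [0.5102, 0.1259, 0.1524]
tcp_rot: [0.707, 0.707, -0.002, -0.002]
contact_force: [-9.3, -0.8, 6.6]
finger_gap: 0.002
```

View pics/v6.png

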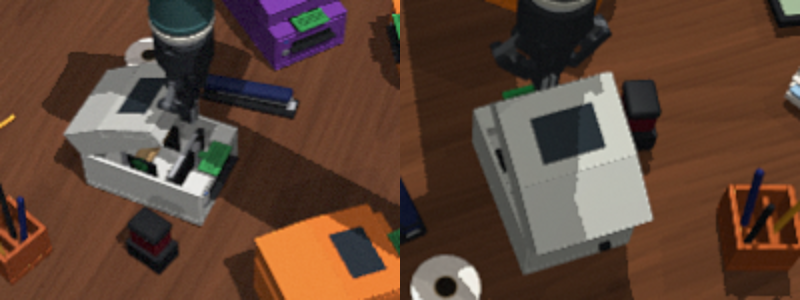

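```bash
python3 - <<'E'
from h import *
for f in("d6",):
    b=cv2.imread(f"pics/{f}.png")[170:260,200:290]; cv2.imwrite("pics/v7.png",cv2.resize(b,(600,600),interpolation=cv2.INTER_CUBIC))
c=cams.get_calibration("side")
tip=np.array([.510,.126,.152]);print((proj(c,[tip,tip+[0,0,.019],tip+[0,0,.073]])-[200,170])*600/90)
for t in(.4,.5,.6,.7):
    R=lambda x,z:[.638-(-x*np.cos(t))+z*np.sin(t),z*np.cos(t)-x*np.sin(t)+.08]
    P=[]
    for x,z in((-.149,.0055),(-.149,.0295)):
        q=R(x,z); P+=[[q[0],.126+y,q[1]] for y in(-.065,0,.065)]
    print(t,((proj(c,P)-[200,170])*600/90).round().tolist())
E
```

```text
[[359.77312953 263.54450995]
 [357.6997863  233.41135959]
 [351.56061437 143.99525492]]
0.4 [[442.0, 171.0], [377.0, 283.0], [307.0, 401.0], [420.0, 129.0], [353.0, 241.0], [282.0, 360.0]]
0.5 [[426.0, 145.0], [360.0, 257.0], [289.0, 376.0], [399.0, 103.0], [331.0, 215.0], [259.0, 333.0]]
0.6 [[407.0, 119.0], [340.0, 231.0], [268.0, 350.0], [375.0, 77.0], [306.0, 189.0], [233.0, 307.0]]
0.7 [[385.0, 93.0], [317.0, 205.0], [244.0, 324.0], [349.0, 52.0], [279.0, 164.0], [205.0, 282.0]]
```

View pics/v7.png

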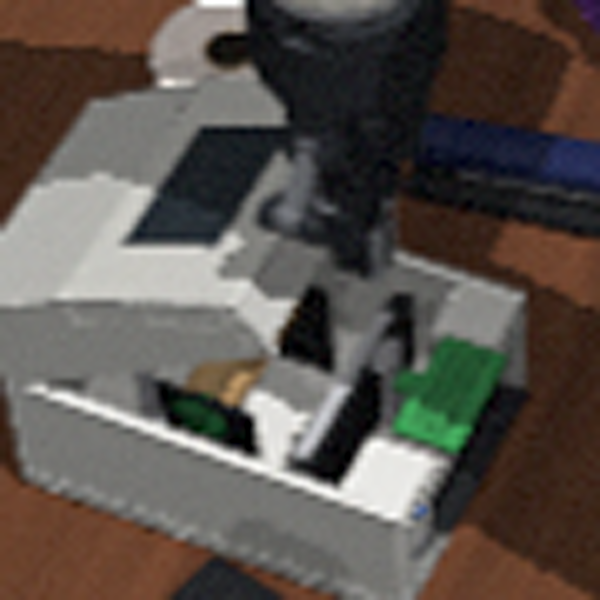

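Lid now ≈0.59 rad with the tips ~16 mm below the lip. The upward force on the tool suggests the upper finger links touch the lid's top corner, so I'll ride higher.

```bash
python3 -m crank '[{"grip":0,"travel":[0,0,-0.004],"spin":0},{"grip":0,"travel":[0,0,-0.004],"spin":0},{"grip":0,"travel":[0,0,0],"spin":0}]'
python3 -m crank '[{"grip":0,"travel":[0,0.004,-0.004],"spin":0},{"grip":0,"travel":[0,0.004,-0.004],"spin":0},{"grip":0,"travel":[0,0,0],"spin":0}]'
```

```text
clock: 6.68
eef_pos: [0.5135, 0.126, 0.1608]
tcp_rot: [0.707, 0.707, 0.0, 0.0]
contact_force: [-3.0, 0.0, 2.7]
finger_gap: -0.002
clock: 6.93
eef_pos: [0.5208, 0.126, 0.1688]
tcp_rot: [0.707, 0.707, -0.001, -0.001]
contact_force: [-5.5, -0.5, 4.4]
finger_gap: 0.002
```

```bash
python3 -m crank '[{"grip":0,"travel":[0,0.005,-0.006],"spin":0},{"grip":0,"travel":[0,0.005,-0.006],"spin":0},{"grip":0,"travel":[0,0.005,-0.005],"spin":0},{"grip":0,"travel":[0,0,0],"spin":0}]'
python3 -m crank '[{"grip":0,"travel":[0,0.006,-0.005],"spin":0},{"grip":0,"travel":[0,0.006,-0.004],"spin":0},{"grip":0,"travel":[0,0.006,-0.003],"spin":0},{"grip":0,"travel":[0,0,0],"spin":0}]'
python3 - <<'E'
from h import *
b,_=snap("side","d8.png");a,_=snap("scene","s8.png")
cv2.imwrite("pics/v8.png",np.hstack([cv2.resize(b[130:280,160:310],(400,400)),cv2.resize(a[150:300,250:400],(400,400))])[:,:,::-1])
E
```

```text
clock: 7.27
eef_pos: [0.5392, 0.1261, 0.1866]
tcp_rot: [0.707, 0.707, 0.002, 0.002]
contact_force: [1.1, 0.5, 0.3]
finger_gap: 0.006
clock: 7.6
eef_pos: [0.5563, 0.1261, 0.1978]
tcp_rot: [0.707, 0.707, 0.001, 0.001]
contact_force: [-0.1, -0.7, 0.5]
finger_gap: 0.001
```

View pics/v8.png

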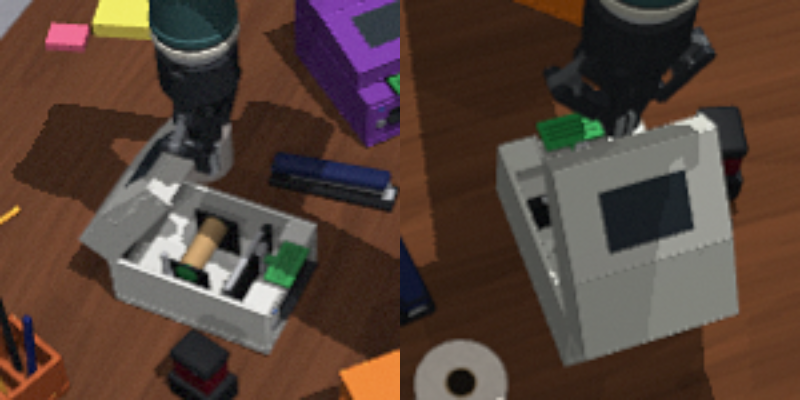

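Lid at ≈1.0+ rad, force near zero. Continuing back along the arc.

```bash
python3 -m crank '[{"grip":0,"travel":[0,0.006,-0.003],"spin":0},{"grip":0,"travel":[0,0.006,-0.003],"spin":0},{"grip":0,"travel":[0,0.006,-0.002],"spin":0},{"grip":0,"travel":[0,0.006,-0.002],"spin":0},{"grip":0,"travel":[0,0.006,-0.001],"spin":0},{"grip":0,"travel":[0,0,0],"spin":0}]'
python3 -m crank '[{"grip":0,"travel":[0,0.006,-0.001],"spin":0},{"grip":0,"travel":[0,0.006,0],"spin":0},{"grip":0,"travel":[0,0.006,0],"spin":0},{"grip":0,"travel":[0,0.006,0],"spin":0},{"grip":0,"travel":[0,0.006,0],"spin":0},{"grip":0,"travel":[0,0,0],"spin":0}]'
python3 -m crank '[{"grip":0,"travel":[0,0.006,0],"spin":0},{"grip":0,"travel":[0,0.006,0],"spin":0},{"grip":0,"travel":[0,0.006,0],"spin":0},{"grip":0,"travel":[0,0,0],"spin":0}]'
```

```text
clock: 8.2
eef_pos: [0.586, 0.126, 0.2082]
tcp_rot: [0.707, 0.707, 0.001, 0.001]
contact_force: [-0.1, -0.1, 0.8]
finger_gap: -0.001
clock: 8.7
eef_pos: [0.6156, 0.126, 0.2087]
tcp_rot: [0.707, 0.707, 0.0, 0.0]
contact_force: [0.4, 0.2, -0.3]
finger_gap: 0.001
clock: 9.03
eef_pos: [0.6335, 0.126, 0.2088]
tcp_rot: [0.707, 0.707, 0.0, 0.0]
contact_force: [0.2, 0.1, 0.3]
finger_gap: -0.002
```

```bash
python3 -m crank '[{"grip":0,"travel":[0,0.005,0],"spin":0},{"grip":0,"travel":[0,0.005,0],"spin":0},{"grip":0,"travel":[0,0.005,0],"spin":0},{"grip":0,"travel":[0,0,0],"spin":0}]'
python3 -m crank '[{"grip":0,"travel":[0,0.004,0],"spin":0},{"grip":0,"travel":[0,0.004,0],"spin":0},{"grip":0,"travel":[0,0,0],"spin":0},{"grip":0,"travel":[0,0,0],"spin":0}]'
python3 - <<'E'
from h import *
b,_=snap("side","d9.png");a,_=snap("scene","s9.png")
cv2.imwrite("pics/v9.png",np.hstack([cv2.resize(b[130:280,160:310],(400,400)),cv2.resize(a[150:300,250:400],(400,400))])[:,:,::-1])
E
```

```text
clock: 9.37
eef_pos: [0.6482, 0.126, 0.2088]
tcp_rot: [0.707, 0.707, 0.0, 0.0]
contact_force: [-0.0, 0.4, 0.9]
finger_gap: 0.001
clock: 9.7
eef_pos: [0.6552, 0.126, 0.2087]
tcp_rot: [0.707, 0.707, -0.0, -0.0]
contact_force: [0.5, 0.0, -1.1]
finger_gap: 0.001
```

View pics/v9.png

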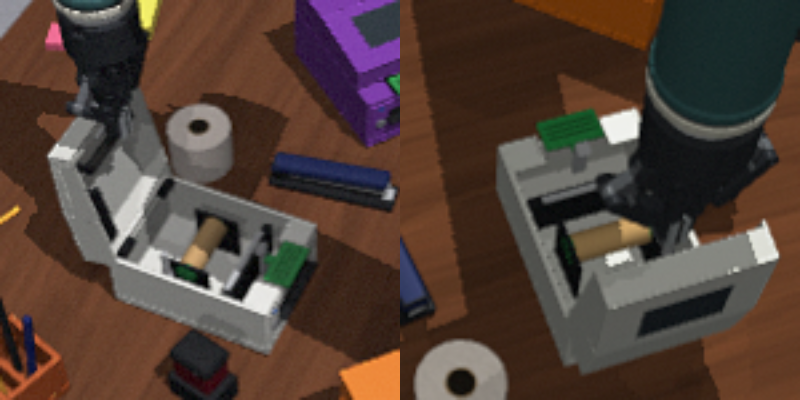

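Lid looks fully open. I'll retreat toward the front and measure the angle by overlay.

```bash
python3 -m crank '[{"grip":0,"travel":[0,-0.01,0],"spin":0},{"grip":0,"travel":[0,-0.02,0],"spin":0},{"grip":0,"travel":[0,-0.02,0],"spin":0},{"grip":0,"travel":[0,-0.02,-0.01],"spin":0},{"grip":0,"travel":[0,-0.02,-0.02],"spin":0},{"grip":0,"travel":[0,-0.02,-0.02],"spin":0},{"grip":0,"travel":[0,-0.02,-0.01],"spin":0},{"grip":0,"travel":[0,0,0],"spin":0},{"grip":0,"travel":[0,0,0],"spin":0}]'
python3 - <<'E'
from h import *
b,cb=snap("side","d10.png");a,ca=snap("scene","s10.png");S=3
out=[]
for im,c,x0,y0 in((b,cb,170,130),(a,ca,265,170)):
    q=cv2.resize(im[y0:y0+130,x0:x0+130],(390,390),interpolation=cv2.INTER_CUBIC)[:,:,::-1].copy()
    for t,col in((1.6,(0,0,255)),(1.8,(0,255,0))):
        P=[]
        for y,z in((-.065,.0055),(.065,.0055),(.065,.0295),(-.065,.0295)):
            x=-.149;P.append([.638+x*np.cos(t)+z*np.sin(t),.126+y,z*np.cos(t)-x*np.sin(t)+.08])
        cv2.polylines(q,[((proj(c,P)-[x0,y0])*S).round().astype(np.int32)],True,col,1)
    out.append(q)
cv2.imwrite("pics/v10.png",np.hstack(out))
E
```

```text
clock: 10.55
eef_pos: [0.5241, 0.1261, 0.2696]
tcp_rot: [0.707, 0.707, 0.001, 0.0]
contact_force: [0.3, 0.2, -0.3]
finger_gap: 0.002
```

View pics/v10.png

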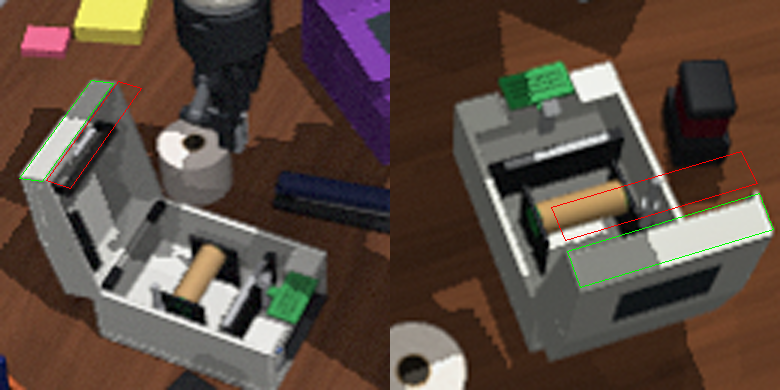

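The lid edge lies on the 1.80 rad outline in both views, so it is against its stop. The printer hasn't moved, the tab is back up and the arm is clear, so I'm handing in.

```bash
python3 -c "
from plant import order; print(order.close_job())"
```

```text
the job is handed in; nothing more can be done
None
```

The label printer's lid is fully open, and I handed the job in at about 10.7 s of the 46 s. The hand-in gives no verdict.

I pressed the green tab with the closed fingertips, at up to about 9 N on the tool including the lid leaning on it, and the lid sprang ajar. I then pushed the lid's front edge up and back, with the highest force reading at about 11 N against the 25 N limit.

**Last checks:**
- **Lid:** its edge matched the outline drawn for 1.80 rad in both the side and scene views, well away from the 1.60 rad outline.
- **Tab:** it looked up again in the pictures. I did not measure its angle.
- **Printer and bystanders:** the lid overlay, drawn from the printer's starting pose, fitted to within a few millimetres. The roll, stamp and stapler looked unmoved in the last pictures. The pen holder was outside the last crop, but the arm never went near it.
- **Robot:** it was clear of everything, with contact forces near zero.

**What disagreed:** early in the push the force pointed partly upward on the tool. The finger links were probably touching the lid's top corner, and riding higher brought the force down. I viewed 12 pictures, two over the budget.

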